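Hold a bracket against the fence and the flip stop

ROBOT

A 6-joint arm with a two-finger parallel gripper is mounted at the origin on the work surface; the furniture and walls round the work are solid. World frame = base frame: x ahead of the robot, y to its left, z up, the work surface at z = 0. Lengths are in m, angles in rad, forces in N, time in s.
With the tool pointing down it reaches from about 0.375 to 0.975 m from the base axis. Payload 3.8 kg.
Tool frame: the origin (TCP) lies midway between the tips of the shut fingers; the grasp point (between the pads) lies 19 mm behind it; z points along the fingers, y is the line along which they close (so a half turn about z gives the same grasp; the last joint's range is limited). The gripper opens to 85 mm and grips with 20 to 120 N. Pads are 22 mm wide; open, the fingers measure 114 mm over their backs; the gripper's body (76 mm by 85 mm) begins 54 mm behind the grasp point. The pads swing forward as they close: fully open they stand 13 mm farther back than shut.
Start: joints at [1.173, 0.264, 1.604, -0, 1.274, -0.037], TCP at [0.238, 0.632, 0.231] pointing down, gripper open.
Joint ranges: [-2.63, 2.63], [-0.94, 2.18], [0.31, 2.57], [-1.31, 4.45], [0, 2.66], [-2.55, 2.55]. Speed limits (rad/s): [2.57, 2.57, 3.14, 3.14, 3.14, 3.14].

INTERFACE

Orientations are given as a rotation vector (axis times angle).
In Python, from workcell import bot, cams gives the robot as it stands.
- The arm moves only by the tool play_rows, never from a script. Its argument "rows" is a list of rows, each a list of 2 entries, a list of its own where there are three numbers: the shift along the tool's x, y, z scaled (see below), then the turn, a rotation vector about the tool's x, y, z scaled (see below). A call has 1 to 20 rows; each row is the pose to reach, as a shift and turn from the pose commanded when the call began, along the tool's axes at that moment; what a row does not reach only later rows make up. The controller multiplies each number of a shift by 250 mm and each number of a turn by 45 degrees. A row lasts 1/12 s, in which the tool goes at most 41.7 mm and 7.16 degrees, less where a joint would pass 70% of its speed; a pose out of reach is approached as far as the arm can. A call with a number of a shift or a turn outside -1 to 1 is refused whole. A call with a gripper value outside its range is refused whole. "claw" is the opening, from -1 (shut) to 1 (fully open), set as the call begins (left out, the last holds). The fingers move at their own pace and stop on an object; "newtons" is the grip in N (left out, the last holds). Time passes only in rows, so rows that repeat a pose let the fingers close. It gives the time, the measured TCP pose, the force, the opening and the grip force at its end, in the units of the state.
- bot.read_state(): the state, without advancing time (a new reading comes with each control period).
- cams.read_camera(name): name is "scene" or "top" or "wrist"; returns a dict with "image" (480x640x3 uint8, red, green, blue), "K" (3x3 intrinsics, pixels), "k1" (the pictures are not rectified: a ray, as slopes to the right and down, at radius r is drawn at 1 + k1 r^2 times it, then the intrinsics apply), "T" (4x4, takes a point from camera to world coordinates); the wrist camera has in their place "mount" (4x4, takes a point from camera to tool coordinates, whose origin is the TCP and whose axes are the flange's). Camera axes: x right, y down, z forward; pixel columns grow to the right and rows downward; lengths in m; the calibration is good to about 2 mm. A picture is of the moment at which its call begins: read the wrist's pose just before it. There is no depth.
- bot.finish_job(): hands the job in; it is judged then, once.
The state is a dict: "time": time; "q": joint angles; "joint_vel": joint speeds; "joint_torque": joint torques, N m; "tool_pos": TCP position; "tcp_rot": TCP orientation; "wrist_force": force on the tool from outside, world axes, zero at the start; "torque": the same for the moment, N m; "width": opening from 0.0 (shut) to 1.0 (fully open); "grip_force": force on a finger pad.
Only numpy, scipy, OpenCV 4.12 (cv2) and the standard library are available. Lean on these libraries where they do the work, as an engineer would, in place of code of your own. Each camera call takes 0.05 s, during which the arm holds its last target. There are 200 camera calls.

TASK

Flip the jig's raised stop arm forward and fully down over the fence, then put the steel angle bracket flat on the jig's bed, upright flange towards the open front of the bed, and push it home into the corner so that the free edge of its foot is square against the fence and its end is against the stop arm at the same time. Finish while still gripping the bracket and pressing it against both, so that I can centre-punch it; do not let go. Do not push so hard that the stop slips along the fence, and leave the mug, the small green bottle and the punch where they are.

Things in the scene. Friction and masses are not known exactly. Their poses are not given: they have to be found in the camera images.
- jig: stop jig screwed to the table: plywood bed 180 x 260 x 15 mm; origin at the centre of its underside, x towards the fence (away from the robot), y along the fence to the left, z up; bed top 15 mm above the origin. It does not move
- fence: aluminium fence on the bed, 260 mm long (y), 30 mm thick, top 35 mm above the bed; origin at the foot of its working face (towards -x), halfway along, at the bed's top; axes as the jig's. The bed is free for 135 mm in front of this face
- stop_carriage: grey saddle of the flip stop, 34 mm wide, clamped somewhere on the left half of the fence by a black thumb screw at the back; it slips along the fence only above about 70 N. Origin on the fence's top front edge, in the middle of the stop arm's width; axes as the jig's. The stop arm is part of it
- stop_arm (a joint): angle of the L-shaped aluminium stop arm, 14 mm wide: 0 = raised, leaning back over the fence; it swings forward to 2.36 = fully down. Over-centre: pushed (under 2 N) forward past about 0.5 it drops by its weight and stays. Down, its leg stands 22 to 50 mm in front of the fence face and ends 2 mm above the bed; its right-hand face (-y) is the stop face
- stop_tip (a point): end of the black thumb ledge (14 mm wide, 4 mm thick) that sticks out 18 mm from the outer face of the stop arm's leg, 84 mm from the pin; raised, it points up and back, its end 34 mm behind and 76 mm above the pin, so that a fingertip put behind it, 8 mm lower, can sweep the arm forward; down, it is 78 mm in front of the pin, 30 mm below it
- corner (a point): the corner into which the bracket goes: point at the bed's top where the fence's working face meets the plane of the lowered stop arm's stop face. The bracket goes to its right (-y) and in front (-x); axes as the jig's. Friction (about 0.6) on bed and faces takes part of the push: about 13 N towards the fence and 8 N towards the stop, resting lightly on the bed, seats it on both
- bracket: loose steel angle bracket, about 0.3 kg, flat on the table at the start; origin under the centre of its foot. Foot 60 (x) x 80 (y) x 8 mm; an upright flange 10 mm thick, 50 mm high runs along the whole -x edge (x = -30 to -20 mm); the foot's free edge is at x = +30 mm. In place, its axes are parallel to the jig's
- bracket_corner (a point): corner of the bracket's foot at its underside, at x = +30, y = +40 mm of the bracket; in place it coincides with corner
- mug: dark green stoneware mug, 81 x 114 x 94 mm, a bystander; origin under its centre
- green_vial: small green bottle with a black cap, 27 mm across, 75 mm high, a bystander; origin under its centre
- punch: steel punch lying on the table, 9 x 118 x 8 mm, a bystander; origin under its centre
- stop_pin (a point): middle of the stop arm's hinge pin, which runs along y, 10 mm behind the fence face and 14 mm above the fence top. The raised arm rises to 77 mm above it and reaches 50 mm behind it
Not all that is in view belongs to the job. What is meant by the bracket is not red or yellow, and is the smaller of those in its own colour.

How it is judged:
By the outcome, as a careful person would: the job done as asked, in the order asked, and still so for the second after the job is handed in, while the arm keeps its last pose, push and grip.
It also fails if it takes over 67 s, if anything falls off the work surface, if the arm or the gripper's body presses on something with over 40 N, if the wrist force passes 120 N, or if a joint passes its speed limit or range.

## Working session

There is one attempt and no reset: what is moved stays moved. The work goes in short steps, Python scripts to look and compute and a tool call to move; the robot and the scene stay as the last step left them, time stands still between calls to the robot, and variables do not carry over. Pictures are saved under pics/ and viewed, at most 13 in all, crops included, and the job is handed in when it is done.

Besides the shell and the picture viewer there is one more tool, called after "Emit:" by a JSON object that holds its "fn" and its "kwargs". play_rows: Moves the arm, as the interface text tells. Its arguments: {"type":"object","properties":{"rows":{"type":"array","items":{"type":"array"}},"claw":{"type":"number"},"newtons":{"type":"number"}},"required":["rows"]}

```bash
ls; mkdir -p pics; python3 - <<'E'
from workcell import bot,cams
import cv2
s=bot.read_state(); print(s)
for n in("scene","top","wrist"):
    c=cams.read_camera(n); cv2.imwrite(f"pics/{n}0.png",c["image"][:,:,::-1]); print(n,c["K"].tolist(),c["k1"],(c.get("T") if "T" in c else c["mount"]))
E
```

```text
pics
{'time': 0.0, 'q': array([ 1.17312495e+00,  2.64776586e-01,  1.60540446e+00,  2.19226032e-05,
        1.27368552e+00, -3.69022875e-02]), 'joint_vel': array([ 7.04583872e-06, -1.81703067e-03,  8.38977452e-04, -1.27910420e-03,
        5.73428711e-05,  1.62585855e-03]), 'joint_torque': array([-1.13980459e-04, -5.15098858e+01, -3.67316973e+01, -5.00377409e-04,
        1.28679292e-02, -4.12652764e-05]), 'tool_pos': array([0.23797976, 0.63086426, 0.22992979]), 'tcp_rot': array([-0.5635445 , -3.09011351,  0.00348019]), 'wrist_force': array([-0.13981918,  0.49054541, -0.23639654]), 'torque': array([ 0.02218607, -0.01277648,  0.0275004 ]), 'grip_force': 0.0, 'width': 0.997259670854993}
scene [[516.7875499011187, 0.0, 323.66011358451306], [0.0, 516.7875499011187, 240.34286817112547], [0.0, 0.0, 1.0]] -0.04743336610718927 [[ 0.69247628 -0.53905066  0.47947992 -0.0086739 ]
 [-0.72139296 -0.50973339  0.46879001 -0.64672963]
 [-0.00829464 -0.6705194  -0.74184563  0.94717275]
 [ 0.          0.          0.          1.        ]]
top [[552.441301974232, 0.0, 318.76430001933943], [0.0, 552.441301974232, 238.64357843826684], [0.0, 0.0, 1.0]] -0.15730122612932046 [[ 0.09493385 -0.97513495  0.20024832  0.2766406 ]
 [-0.99547603 -0.09377608  0.0152812  -0.10754037]
 [ 0.00387727 -0.20079311 -0.979626    1.30987356]
 [ 0.          0.          0.          1.        ]]
wrist [[367.1979529950586, 0.0, 321.9606532546414], [0.0, 367.1979529950586, 241.94697074494346], [0.0, 0.0, 1.0]] -0.06955783566321332 [[ 2.14808326e-04 -9.61443357e-01 -2.75002957e-01  7.01875553e-02]
 [ 9.99999565e-01 -4.31671718e-05  9.32030064e-04 -6.64485725e-04]
 [-9.07965213e-04 -2.75003037e-01  9.61442929e-01 -1.41977409e-01]
 [ 0.00000000e+00  0.00000000e+00  0.00000000e+00  1.00000000e+00]]
```

View pics/top0.png

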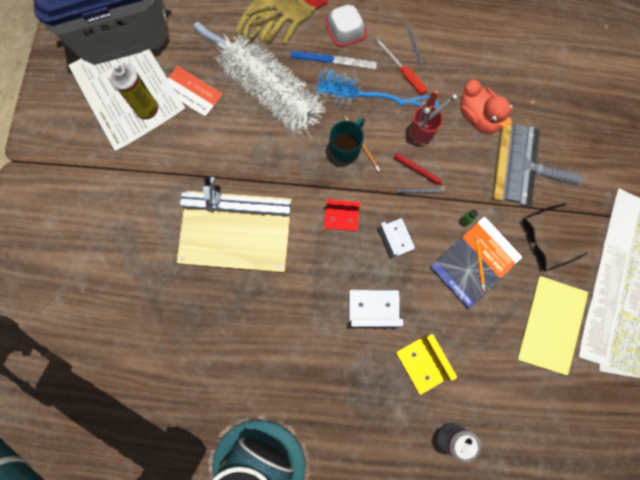

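View pics/scene0.png

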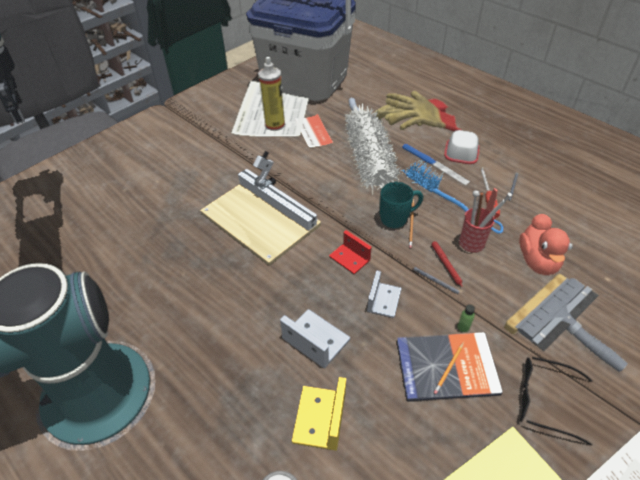

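The top view shows the jig at about (235,230), with the stop raised at (211,190). The target is the smaller grey bracket at (397,237), because the larger grey one is at (375,308). I'll enlarge both.

```bash
cat > h.py <<'E'
import numpy as np,cv2
from scipy.spatial.transform import Rotation as R
from workcell import bot,cams
def ray(c,uv,T):
    x=(np.array(uv,float)-c["K"][:2,2])/c["K"][0,0]; p=x.copy()
    for _ in range(20): p=x/(1+c["k1"]*(p@p))
    return T[:3,3],T[:3,:3]@np.array([*p,1])
def atz(c,uv,z,T=None):
    o,d=ray(c,uv,c["T"] if T is None else T); return o+d*(z-o[2])/d[2]
def proj(c,P,T=None):
    T=c["T"] if T is None else T
    p=(np.asarray(P,float)-T[:3,3])@T[:3,:3]; x=p[:,:2]/p[:,2:]; r=(x**2).sum(1,keepdims=True)
    return x*(1+c["k1"]*r)*c["K"][0,0]+c["K"][:2,2]
def TT():
    s=bot.read_state();T=np.eye(4);T[:3,:3]=R.from_rotvec(s["tcp_rot"]).as_matrix();T[:3,3]=s["tool_pos"];return T
def move(T,pos,Rm):
    "shift and turn in units"
    return (T[:3,:3].T@(np.array(pos)-T[:3,3])/0.25).round(4), (R.from_matrix(T[:3,:3].T@Rm).as_rotvec()/np.pi*4).round(4)
E
python3 - <<'E'
import cv2,numpy as np
t=cv2.imread("pics/top0.png");s=cv2.imread("pics/scene0.png")
r=lambda i,x,y,w,h,f:cv2.resize(i[y:y+h,x:x+w],None,fx=f,fy=f,interpolation=cv2.INTER_CUBIC)
a=np.hstack([r(t,170,170,130,110,4),r(t,370,205,70,110,4)])
cv2.imwrite("pics/c1.png",a)
b=np.hstack([r(s,195,145,130,120,4),r(s,360,265,60,120,4)])
cv2.imwrite("pics/c2.png",b);print(a.shape,b.shape)
E
```

```text
(440, 800, 3) (480, 760, 3)
```

View pics/c1.png

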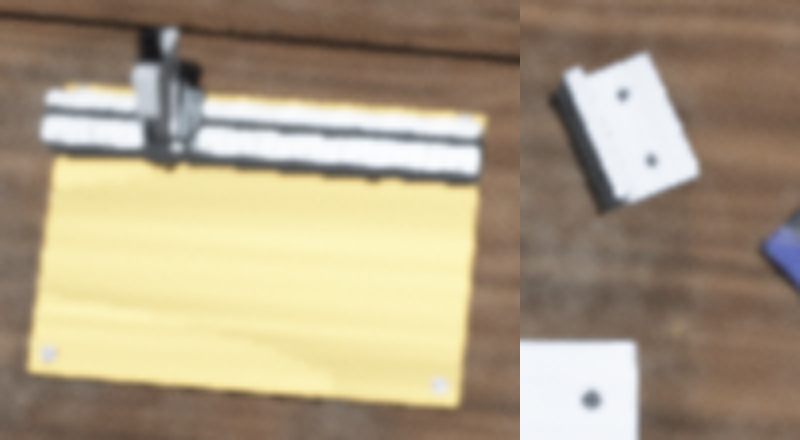

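View pics/c2.png

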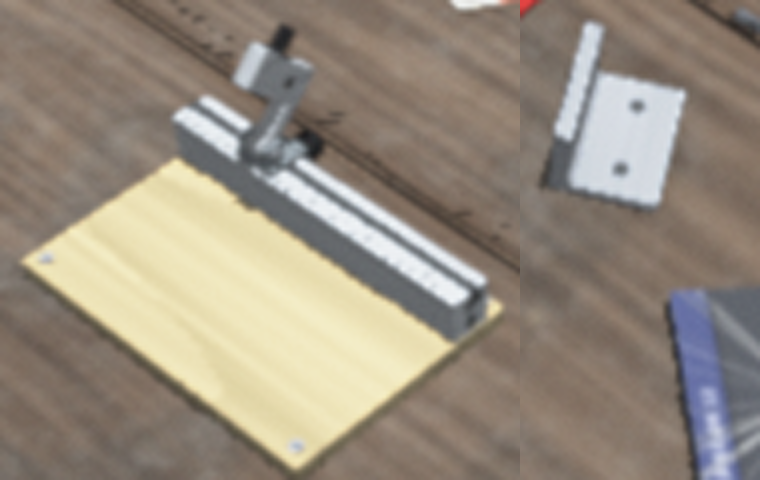

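The crops show both items well enough to fit their poses. The jig's bed front corners are at (30,372) and (459,407) in the top crop. The ledge tip is at about (168,28) in the top crop and (285,32) in the scene crop. The bracket's free edge runs from (650,53) to (700,175).

```bash
python3 - <<'E'
from h import *
from scipy.optimize import least_squares
C={n:cams.read_camera(n) for n in("top","scene")}
import pickle; pickle.dump(C,open("C.pkl","wb"))
off={("j","top"):(170,170,0),("j","scene"):(195,145,0),("b","top"):(370,205,520),("b","scene"):(360,265,520)}
def px(o,n,c): u0,v0,dx=off[o,n]; return np.array([u0+(c[0]-dx+.5)/4-.5,v0+(c[1]+.5)/4-.5])
J=[("top",(30,372),(-90,130,15)),("top",(459,407),(-90,-130,15)),("top",(485,115),(90,-130,15)),("top",(41,144),(45,130,50)),("top",(480,176),(45,-130,50)),("top",(48,92),(75,130,50)),
("scene",(23,261),(-90,130,15)),("scene",(295,470),(-90,-130,15)),("scene",(503,303),(90,-130,15)),("scene",(175,118),(45,130,50)),("scene",(463,303),(45,-130,50)),("scene",(455,338),(45,-130,15)),("scene",(487,282),(75,-130,50)),
("top",(168,28),(89,None,140)),("scene",(285,32),(89,None,140))]
B=[("top",(650,53),(30,40,8)),("top",(700,175),(30,-40,8)),("top",(553,95),(-30,40,0)),("top",(602,212),(-30,-40,0)),("top",(572,69),(-30,40,50)),
("scene",(685,92),(30,40,8)),("scene",(658,207),(30,-40,8)),("scene",(587,22),(-30,40,50)),("scene",(604,25),(-20,40,50)),("scene",(556,135),(-30,-40,50)),("scene",(547,187),(-30,-40,0))]
def fit(L,o,x0):
    def f(p,full=False):
        out=[]
        for n,c,P in L:
            P=[p[3] if q is None else q/1000 for q in P]
            r=np.array([[np.cos(p[2]),-np.sin(p[2]),0],[np.sin(p[2]),np.cos(p[2]),0],[0,0,1]])
            W=r@np.array(P)+[p[0],p[1],0]
            out.append(proj(C[n],[W])[0]-px(o,n,c))
        return np.array(out) if full else np.ravel(out)
    s=least_squares(f,x0,loss="soft_l1"); print(s.x.round(4)); print(f(s.x,True).round(1).tolist()); return s.x
j=fit(J,"j",[.5,.3,0,.05]); b=fit(B,"b",[.5,-.1,-1.2,0])
# bystanders
print("mug",atz(C["top"],(346,142),.09),"vial",atz(C["top"],(468,218),.07),"punch",atz(C["top"],(420,190),.0))
E
```

```text
[0.5426 0.1184 0.019  0.0448]
[[-0.8, 0.1], [-0.2, -0.1], [-0.2, -0.3], [-0.0, -1.1], [-1.3, -1.2], [-0.1, -0.2], [-0.3, 0.4], [0.6, 0.5], [0.9, 1.4], [-0.4, 0.3], [-1.9, 1.2], [0.5, 2.3], [0.6, -0.0], [-1.5, 1.0], [3.2, 0.6]]
[ 0.5646 -0.2727 -1.1083  0.    ]
[[-1.1, -0.2], [-0.8, -0.5], [0.1, -1.4], [0.4, -0.4], [-2.3, 0.4], [0.4, 0.6], [-0.3, 0.3], [0.3, 0.4], [0.5, 0.7], [-0.7, 0.3], [0.3, 0.6]]
mug [ 0.76303226 -0.13023401  0.09      ] vial [ 0.61258518 -0.43105386  0.07      ] punch [ 0.69121584 -0.32565317  0.        ]
```

```bash
cat >> h.py <<'E'
J0=np.array([.5426,.1184]);JY=0.019
def jw(x,y,z):
    "jig mm -> world"
    c,s=np.cos(JY),np.sin(JY); x,y,z=x/1e3,y/1e3,z/1e3
    return np.array([J0[0]+c*x-s*y,J0[1]+s*x+c*y,z])
def wj(P):
    c,s=np.cos(JY),np.sin(JY); d=np.array(P)[:2]-J0
    return np.array([c*d[0]+s*d[1],-s*d[0]+c*d[1],P[2]])*1e3
def down(a):
    "tool down, tool x at world angle a"
    x=np.array([np.cos(a),np.sin(a),0]);z=np.array([0,0,-1.]);return np.column_stack([x,np.cross(z,x),z])
def wcam(n=None):
    T=TT();c=cams.read_camera("wrist");
    if n: cv2.imwrite(n,c["image"][:,:,::-1])
    return c,T@c["mount"]
E
python3 -c "
from h import *
print(jw(112,45,215),move(TT(),jw(112,45,215),down(np.pi+JY)))"
```

```text
[0.65372484 0.16551975 0.215     ] (array([-2.2129, -1.1559,  0.0635]), array([-1.400e-03, -4.000e-04, -4.836e-01]))
```

Emit:
{"fn": "play_rows", "kwargs": {"rows": [[[-0.16, -0.08, 0], [0, 0, 0]], [[-0.31, -0.16, 0], [0, 0, 0]], [[-0.46, -0.24, 0], [0, 0, 0]], [[-0.6, -0.315, 0], [0, 0, 0]], [[-0.74, -0.385, 0], [0, 0, 0]]], "claw": -1, "newtons": 60}}

```text
time: 0.67
tool_pos: [0.3779, 0.4748, 0.2312]
tcp_rot: [-0.562, -3.091, 0.0]
wrist_force: [1.0, -0.0, -0.1]
width: 0.299
grip_force: 0.0
```

Emit:
{"fn": "play_rows", "kwargs": {"rows": [[[-0.16, -0.08, 0], [0, 0, 0]], [[-0.31, -0.16, 0], [0, 0, 0]], [[-0.46, -0.24, 0], [0, 0, 0]], [[-0.6, -0.315, 0], [0, 0, 0]], [[-0.74, -0.385, 0], [0, 0, 0]]]}}

```text
time: 1.08
tool_pos: [0.5171, 0.3193, 0.2314]
tcp_rot: [0.564, 3.091, 0.0]
wrist_force: [0.6, 0.2, 0.4]
width: -0.003
grip_force: 0.0
```

Emit:
{"fn": "play_rows", "kwargs": {"rows": [[[-0.16, -0.08, 0], [0, 0, -0.1]], [[-0.31, -0.16, 0], [0, 0, -0.2]], [[-0.46, -0.24, 0.02], [0, 0, -0.3]], [[-0.6, -0.315, 0.04], [0, 0, -0.4]], [[-0.733, -0.386, 0.06], [0, 0, -0.484]], [[-0.733, -0.386, 0.06], [0, 0, -0.484]], [[-0.733, -0.386, 0.06], [0, 0, -0.484]]]}}

```text
time: 1.67
tool_pos: [0.6544, 0.1638, 0.2151]
tcp_rot: [0.023, -3.14, 0.0]
wrist_force: [0.3, 0.5, -0.0]
width: 0.001
grip_force: 0.0
```

```bash
python3 -c "
from h import *
c,T=wcam('pics/w1.png');print(T.round(4).tolist());t=TT();print(wj(t[:3,3]),t[:3,0],bot.read_state()['time'],bot.read_state()['q'])
for y in(38,45,52):print(proj(c,[jw(89,y,140),jw(55,y,64),jw(60,y-7,140)],T).round(0).tolist())
"
```

```text
[[-0.0152, 0.9617, 0.2737, 0.5842], [0.9999, 0.0144, 0.0048, 0.1623], [0.0006, 0.2737, -0.9618, 0.3572], [0.0, 0.0, 0.0, 1.0]]
[111.87601233  44.78668455 215.5275321 ] [-0.99986081 -0.01661367  0.00152868] 1.7167 [ 2.10507535e-01  2.72801725e-01  1.62209881e+00  5.46424546e-04
  1.24814828e+00 -1.37707671e+00]
[[314.0, 218.0], [315.0, 155.0], [301.0, 169.0]]
[[325.0, 218.0], [324.0, 155.0], [313.0, 169.0]]
[[337.0, 218.0], [333.0, 155.0], [325.0, 169.0]]
```

View pics/w1.png

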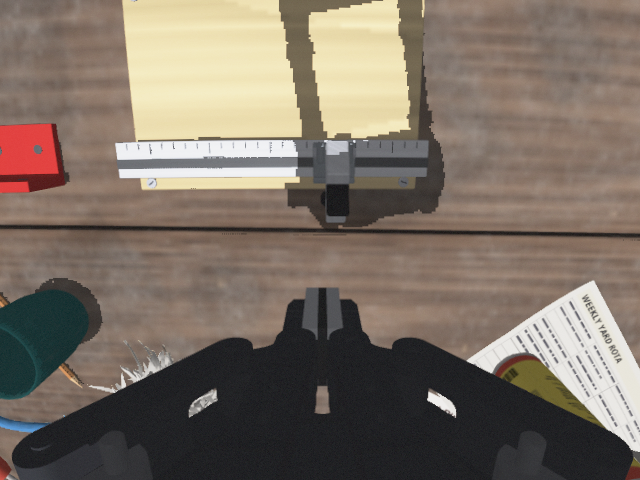

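The wrist view shows the ledge tip at (337,221) and the fence top corners at (116,143) and (428,142). This puts the stop about 52 mm left of the jig's centre, so I'll refit the jig from this picture.

```bash
python3 -c "
from h import *
from scipy.optimize import least_squares
c,T=wcam()
L=[((116,143),(45,-130,50)),((428,141.5),(45,130,50)),((117,178),(75,-130,50)),((429,177),(75,130,50)),((141.5,189),(90,-130,15)),((415.5,189),(90,130,15)),((134,138),(45,-130,15)),((337.5,221),(89,None,140))]
def f(p,r=0):
    o=[]
    for u,P in L:
        P=np.array([p[3] if q is None else q/1000 for q in P]);a=p[2];W=[p[0]+np.cos(a)*P[0]-np.sin(a)*P[1],p[1]+np.sin(a)*P[0]+np.cos(a)*P[1],P[2]]
        o.append(proj(c,[W],T)[0]-u)
    return np.array(o) if r else np.ravel(o)
s=least_squares(f,[.54,.12,.02,.05],loss='soft_l1');print(s.x,f(s.x,1).round(1).tolist())
"
```

```text
[0.5405878  0.12132346 0.01338756 0.05152158] [[-1.4, -1.3], [1.6, -0.5], [2.2, -0.1], [-2.0, 0.9], [-1.0, 0.8], [-0.0, 1.0], [0.9, 3.1], [0.0, -5.1]]
```

Emit:
{"fn": "play_rows", "kwargs": {"rows": [[[-0.02, 0.034, 0.12], [0, 0, 0]], [[-0.02, 0.034, 0.24], [0, 0, 0]], [[-0.02, 0.034, 0.33], [0, 0, 0]], [[-0.02, 0.034, 0.33], [0, 0, 0]], [[0.02, 0.034, 0.33], [0, 0, 0]], [[0.05, 0.034, 0.33], [0, 0, 0]], [[0.08, 0.034, 0.33], [0, 0, 0]], [[0.11, 0.034, 0.325], [0, 0, 0]], [[0.14, 0.034, 0.32], [0, 0, 0]], [[0.17, 0.034, 0.315], [0, 0, 0]], [[0.2, 0.034, 0.31], [0, 0, 0]], [[0.23, 0.034, 0.305], [0, 0, 0]], [[0.26, 0.034, 0.3], [0, 0, 0]], [[0.29, 0.034, 0.3], [0, 0, 0]], [[0.32, 0.034, 0.28], [0, 0, 0]], [[0.32, 0.034, 0.1], [0, 0, 0]], [[0.32, 0.034, 0], [0, 0, 0]], [[0.2, 0.034, -0.1], [0, 0, 0]], [[0.1, 0.034, -0.2], [0, 0, 0]], [[0.1, 0.034, -0.2], [0, 0, 0]]]}}

```text
time: 3.43
tool_pos: [0.6345, 0.1748, 0.2738]
tcp_rot: [-0.029, 3.128, 0.004]
wrist_force: [0.7, 1.6, 1.4]
width: -0.002
grip_force: 0.0
```

```bash
python3 -c "
from h import *
c,T=wcam('pics/w2.png');print(T.round(5).tolist())
import pickle;pickle.dump((c,T),open('w2.pkl','wb'))
i=cv2.imread('pics/w2.png');cv2.imwrite('pics/w2c.png',cv2.resize(i[40:240,80:480],None,fx=2,fy=2,interpolation=cv2.INTER_CUBIC))
print(TT()[:3,3])"
```

```text
[[-0.01891, 0.9574, 0.28816, 0.56225], [0.99982, 0.01717, 0.00857, 0.1726], [0.00326, 0.28827, -0.95754, 0.41479], [0.0, 0.0, 0.0, 1.0]]
[0.63178544 0.17456662 0.27074729]
```

View pics/w2c.png

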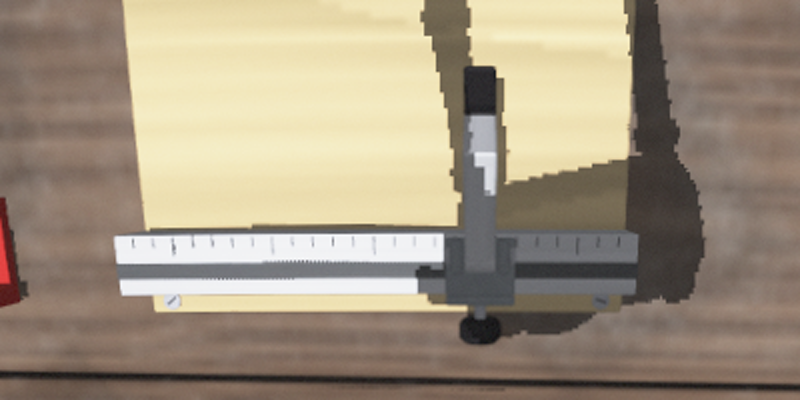

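The stop arm is down, with its ledge tip at crop (480,67) in front of the fence. Next I'll refine the jig and stop position, then move over the bracket.

```bash
python3 -c "
from h import *
import pickle
from scipy.optimize import least_squares
c,T=pickle.load(open('w2.pkl','rb'))
L=[((114,236),(45,-130,50)),((638,234),(45,130,50)),((119,295),(75,-130,50)),((637,293),(75,130,50)),((155,311),(90,-130,15)),((620,309),(90,130,15)),((480,67),(-23,None,34)),((480,115),(-5,None,34)),((480,250),(45,None,60))]
def f(p,r=0):
    o=[]
    for u,P in L:
        u=np.array([80+(u[0]+.5)/2-.5,40+(u[1]+.5)/2-.5])
        P=np.array([p[3] if q is None else q/1000 for q in P]);a=p[2];W=[p[0]+np.cos(a)*P[0]-np.sin(a)*P[1],p[1]+np.sin(a)*P[0]+np.cos(a)*P[1],P[2]]
        o.append(proj(c,[W],T)[0]-u)
    return np.array(o) if r else np.ravel(o)
s=least_squares(f,[.54,.12,.02,.05],loss='soft_l1');print(s.x,f(s.x,1).round(1).tolist())
b=np.array([.5646,-.2727]);a=-1.1083
P=b+np.array([np.cos(a),np.sin(a)])*-.025
t=TT();print(P);print(move(t,[*P,.22],down(a+np.pi/2)),move(t,[*P,.22],down(a-np.pi/2)),bot.read_state()['q'])
"
```

```text
[0.53994865 0.11905319 0.02011484 0.052181  ] [[-1.0, -0.8], [0.8, -1.5], [0.3, -0.1], [-0.3, -0.4], [-1.2, 0.7], [1.1, 0.7], [-0.1, 9.7], [-0.0, 5.1], [0.1, -9.0]]
[ 0.55344541 -0.25032646]
(array([ 0.3466, -1.6937,  0.1976]), array([1.4100e-02, 3.0000e-04, 3.4349e+00])) (array([ 0.3466, -1.6937,  0.1976]), array([-2.000e-04,  1.030e-02, -5.651e-01])) [ 2.31644865e-01  2.01227278e-01  1.60790587e+00 -1.20290196e-04
  1.32443896e+00 -1.35780257e+00]
```

```bash
python3 -c "
from h import *
import h,pickle
h.J0=np.array([.541,.119])
c,T=pickle.load(open('w2.pkl','rb'))
def P(r,a): # point given in down pose (fwd,up) rel pin, arm angle a
    d=2.36-a; x,z=r; X=x*np.cos(d)-z*np.sin(d); Z=x*np.sin(d)+z*np.cos(d); return h.jw(55-X,52,64+Z)
for a in(2.36,2.2,2.0,1.8,1.6):
    uv=proj(c,[P(q,a) for q in((78,-32),(78,-28),(60,-28),(60,0),(60,10),(32,10),(10,10))],T); print(a,((uv[:,1]-40+.5)*2-.5).round(0))
"
```

```text
2.36 [ 89.  88. 127. 123. 121. 186. 236.]
2.2 [ 77.  77. 117. 123. 125. 191. 240.]
2.0 [ 66.  68. 110. 128. 135. 200. 246.]
1.8 [ 63.  67. 107. 140. 152. 211. 252.]
1.6 [ 69.  75. 112. 157. 175. 224. 259.]
```

```bash
python3 -c "
from h import *
import h,pickle
h.J0=np.array([.541,.119])
for k in range(2):
  c,T=wcam('pics/w3.png'); print(TT()[:3,3],bot.read_state()['time'])
  g=c['image'].mean(2); print(g[66:120:1,319].astype(int).tolist())
o=pickle.load(open('w2.pkl','rb'))[0]['image'].mean(2);print(o[66:120,319].astype(int).tolist())
C=cams.read_camera('scene');P=proj(C,[h.jw(-23,52,34),h.jw(55,52,64)]);print(P)
i=C['image'][:,:,::-1];s=cv2.resize(i[140:250,190:335],None,fx=5,fy=5,interpolation=cv2.INTER_CUBIC);cv2.imwrite('pics/s3.png',s)
"
```

```text
[0.62939944 0.17425465 0.26787617] 3.5333
[209, 208, 207, 206, 206, 206, 207, 207, 209, 209, 209, 155, 40, 45, 43, 47, 46, 48, 46, 44, 45, 47, 46, 50, 48, 45, 49, 47, 49, 45, 44, 38, 30, 48, 68, 147, 156, 155, 157, 155, 156, 157, 157, 158, 157, 156, 161, 207, 232, 229, 229, 229, 228, 229]
[0.62779866 0.17405857 0.26593761] 3.5833
[219, 216, 214, 210, 208, 207, 207, 208, 206, 207, 207, 207, 210, 210, 213, 214, 215, 215, 185, 101, 53, 58, 60, 61, 57, 58, 57, 59, 57, 55, 53, 54, 58, 54, 53, 52, 56, 50, 34, 49, 89, 123, 124, 126, 126, 165, 224, 238, 240, 240, 239, 239, 239, 238]
[207, 206, 208, 207, 208, 211, 197, 69, 53, 51, 44, 41, 41, 45, 45, 44, 43, 41, 44, 45, 44, 43, 44, 43, 41, 43, 40, 37, 38, 40, 62, 106, 181, 183, 183, 184, 183, 183, 182, 184, 185, 185, 184, 182, 185, 185, 183, 184, 184, 187, 226, 237, 225, 220]
[[237.97063654 205.87912731]
 [259.44476005 181.84417609]]
```

View pics/s3.png

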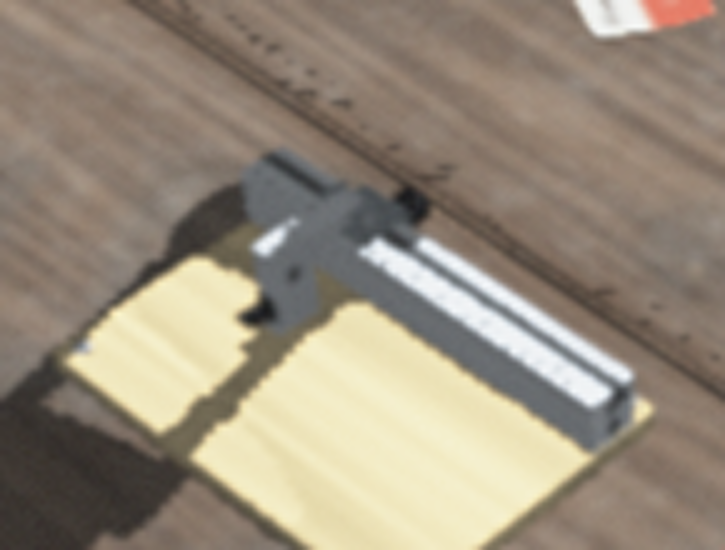

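The scene picture shows the stop arm fully down, with its ledge at crop (250,315). Now I'll move to the bracket, turning the wrist on the way.

Emit:
{"fn": "play_rows", "kwargs": {"rows": [[[0.02, -0.08, 0], [0, 0, 0.14]], [[0.03, -0.16, 0.01], [0, 0, 0.29]], [[0.05, -0.24, 0.02], [0, 0, 0.43]], [[0.06, -0.32, 0.02], [0, 0, 0.57]], [[0.08, -0.4, 0.03], [0, 0, 0.71]], [[0.1, -0.48, 0.04], [0, 0, 0.86]], [[0.11, -0.558, 0.04], [0, 0, 1]]], "claw": 0.2}}

```text
time: 4.22
tool_pos: [0.6004, 0.0335, 0.2533]
tcp_rot: [-1.18, -2.906, 0.003]
wrist_force: [0.0, -0.9, 0.3]
width: 0.598
grip_force: 0.0
```

Emit:
{"fn": "play_rows", "kwargs": {"rows": [[[-0.05, -0.07, 0], [0, 0, 0.14]], [[-0.09, -0.14, 0.01], [0, 0, 0.29]], [[-0.14, -0.2, 0.02], [0, 0, 0.43]], [[-0.18, -0.27, 0.02], [0, 0, 0.57]], [[-0.23, -0.34, 0.03], [0, 0, 0.71]], [[-0.27, -0.4, 0.04], [0, 0, 0.86]], [[-0.317, -0.472, 0.04], [0, 0, 1]]]}}

```text
time: 4.8
tool_pos: [0.5762, -0.1056, 0.2434]
tcp_rot: [-2.203, -2.234, 0.004]
wrist_force: [-0.1, 0.0, 0.3]
width: 0.603
grip_force: 0.0
```

Emit:
{"fn": "play_rows", "kwargs": {"rows": [[[-0.08, -0.02, 0], [0, 0, 0.14]], [[-0.16, -0.03, 0.01], [0, 0, 0.29]], [[-0.24, -0.05, 0.02], [0, 0, 0.43]], [[-0.32, -0.06, 0.02], [0, 0, 0.57]], [[-0.4, -0.08, 0.03], [0, 0, 0.71]], [[-0.48, -0.1, 0.04], [0, 0, 0.86]], [[-0.558, -0.11, 0.04], [0, 0, 1]], [[-0.558, -0.11, 0.04], [0, 0, 1]]]}}

```text
time: 5.47
tool_pos: [0.5515, -0.2477, 0.2338]
tcp_rot: [-2.893, -1.221, 0.006]
wrist_force: [0.1, 0.4, 0.8]
width: 0.601
grip_force: 0.0
```

```bash
python3 -c "
from h import *
b=np.array([.5646,-.2727]);a=-1.1083
P=b+np.array([np.cos(a),np.sin(a)])*-.025
t=TT();print(t.round(3).tolist());print(move(t,[*P,.2],down(a+np.pi/2)),bot.read_state()['q'])
c,T=wcam('pics/w4.png');print(T[:3,3])
"
```

```text
[[0.698, 0.716, -0.004, 0.552], [0.716, -0.698, 0.0, -0.248], [-0.003, -0.003, -1.0, 0.234], [0.0, 0.0, 0.0, 1.0]]
(array([-0.0018,  0.0133,  0.135 ]), array([-0.0036,  0.0041,  0.428 ])) [-4.62403782e-01  1.33077188e-01  1.75471590e+00 -1.64737218e-03
  1.25781905e+00  3.10217541e-01]
[ 0.60025968 -0.19821444  0.37554108]
```

Emit:
{"fn": "play_rows", "kwargs": {"rows": [[[0, 0.003, 0.03], [0, 0, 0.14]], [[0, 0.006, 0.06], [0, 0, 0.28]], [[0, 0.01, 0.09], [0, 0, 0.428]], [[0, 0.013, 0.12], [0, 0, 0.428]], [[0, 0.013, 0.12], [0, 0, 0.428]], [[0, 0.013, 0.12], [0, 0, 0.428]]]}}

```text
time: 6.02
tool_pos: [0.5557, -0.2468, 0.205]
tcp_rot: [-3.052, -0.736, 0.003]
wrist_force: [-0.1, -0.2, 0.0]
width: 0.602
grip_force: 0.0
```

```bash
python3 -c "
from h import *
import pickle
c,T=wcam('pics/w5.png');pickle.dump((c,T),open('w5.pkl','wb'));t=TT();print(t.round(4).tolist())
a=-1.1083
def W(x,y,z): return [.5646+np.cos(a)*x/1e3-np.sin(a)*y/1e3,-.2727+np.sin(a)*x/1e3+np.cos(a)*y/1e3,z/1e3]
print(proj(c,[W(*p) for p in((30,40,8),(30,-40,8),(-30,40,50),(-20,40,50),(-30,-40,50),(-20,-40,50))],T).round(0).tolist())"
```

```text
[[0.8906, 0.4548, -0.0009, 0.5562], [0.4548, -0.8906, 0.0006, -0.2472], [-0.0005, -0.0009, -1.0, 0.2059], [0.0, 0.0, 0.0, 1.0]]
[[385.0, 175.0], [381.0, 258.0], [319.0, 179.0], [332.0, 179.0], [319.0, 273.0], [330.0, 273.0]]
```

View pics/w5.png

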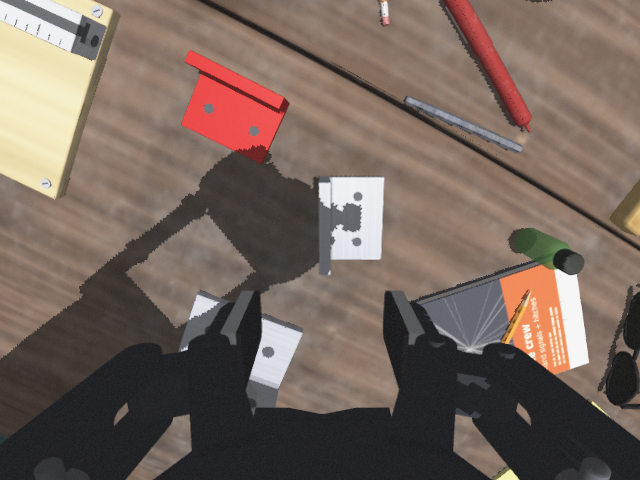

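The prediction and the picture agree within 2 px: the flange top runs from (325,177) to (325,274), and the foot edge from (384,177) to (382,260). I'll descend and grip.

Emit:
{"fn": "play_rows", "kwargs": {"rows": [[[-0.015, 0.006, 0.12], [0, 0, 0.012]], [[-0.015, 0.006, 0.26], [0, 0, 0.012]], [[-0.015, 0.006, 0.4], [0, 0, 0.012]], [[-0.015, 0.006, 0.52], [0, 0, 0.012]], [[-0.015, 0.006, 0.62], [0, 0, 0.012]], [[-0.015, 0.006, 0.7], [0, 0, 0.012]], [[-0.015, 0.006, 0.745], [0, 0, 0.012]], [[-0.015, 0.006, 0.745], [0, 0, 0.012]], [[-0.015, 0.006, 0.745], [0, 0, 0.012]]]}}

```text
time: 6.82
tool_pos: [0.5541, -0.2511, 0.0204]
tcp_rot: [-3.059, -0.716, 0.0]
wrist_force: [-0.0, 0.0, -0.6]
width: 0.602
grip_force: 0.0
```

Emit:
{"fn": "play_rows", "kwargs": {"rows": [[[0, 0, 0], [0, 0, 0]], [[0, 0, 0], [0, 0, 0]], [[0, 0, 0], [0, 0, 0]], [[0, 0, 0], [0, 0, 0]], [[0, 0, 0], [0, 0, 0]], [[0, 0, 0], [0, 0, 0]], [[0, 0, 0], [0, 0, 0]], [[0, 0, 0], [0, 0, 0]]], "claw": -1, "newtons": 90}}

```text
time: 7.48
tool_pos: [0.5551, -0.2514, 0.022]
tcp_rot: [3.058, 0.715, 0.004]
wrist_force: [0.6, 1.4, 6.8]
width: 0.101
grip_force: 90.4
```

```bash
python3 -c "
from h import *
s=bot.read_state();print(s['wrist_force'],s['width'],s['grip_force'])
t=TT();print(t.round(4).tolist())
c,T=wcam('pics/w6.png')"
```

```text
[0.63974004 1.44902752 6.79111189] 0.1008863550195666 90.37092089653015
[[0.8964, 0.4432, 0.0026, 0.5551], [0.4432, -0.8964, -0.0008, -0.2514], [0.002, 0.0019, -1.0, 0.022], [0.0, 0.0, 0.0, 1.0]]
```

```bash
sed -i 's/^J0=.*/J0=np.array([.541,.119]);JY=0.018/' h.py; python3 -c "
from h import *
t=TT();g=jw(-25,-10,120);print(g)
m=(t[:3,3]+g)/2;m[2]=.125;Rm=down(np.radians(58.7))
print(move(t,m,Rm)); u=np.eye(4);u[:3,:3]=Rm;u[:3,3]=m;print(move(u,g,down(np.pi/2+JY)))"
```

```text
[0.51618404 0.10855164 0.12      ]
(array([ 0.2501, -0.679 , -0.4126]), array([ 0.0031, -0.0017, -0.7198]))
(array([ 0.5747, -0.4405,  0.02  ]), array([ 0.    ,  0.    , -0.7185]))
```

Emit:
{"fn": "play_rows", "kwargs": {"rows": [[[0, 0, -0.1], [0, 0, 0]], [[0, 0, -0.24], [0, 0, 0]], [[0, 0, -0.38], [0, 0, 0]], [[0, 0, -0.41], [0, 0, 0]], [[0.03, -0.09, -0.41], [0, 0, -0.1]], [[0.07, -0.19, -0.41], [0, 0, -0.2]], [[0.11, -0.29, -0.41], [0, 0, -0.31]], [[0.14, -0.39, -0.41], [0, 0, -0.41]], [[0.18, -0.49, -0.41], [0, 0, -0.52]], [[0.22, -0.59, -0.41], [0, 0, -0.62]], [[0.25, -0.68, -0.41], [0, 0, -0.72]]]}}

```text
time: 8.45
tool_pos: [0.5333, -0.0693, 0.1213]
tcp_rot: [-2.734, -1.545, 0.002]
wrist_force: [0.1, 0.1, -3.2]
width: 0.103
grip_force: 89.0
```

Emit:
{"fn": "play_rows", "kwargs": {"rows": [[[0.08, -0.06, 0], [0, 0, -0.1]], [[0.16, -0.12, 0], [0, 0, -0.2]], [[0.25, -0.19, 0], [0, 0, -0.31]], [[0.33, -0.25, 0], [0, 0, -0.41]], [[0.41, -0.32, 0], [0, 0, -0.52]], [[0.49, -0.38, 0], [0, 0, -0.62]], [[0.575, -0.44, 0], [0, 0, -0.719]], [[0.575, -0.44, 0], [0, 0, -0.719]], [[0.575, -0.44, 0], [0, 0, -0.719]], [[0.575, -0.44, 0], [0, 0, -0.719]]]}}

```text
time: 9.28
tool_pos: [0.5145, 0.1087, 0.1217]
tcp_rot: [-2.2, -2.242, 0.002]
wrist_force: [-0.5, 0.5, -3.4]
width: 0.098
grip_force: 89.0
```

```bash
python3 -c "
from h import *
s=bot.read_state();print(s['wrist_force'],s['width'],s['grip_force'],s['q'])
t=TT();print(wj(t[:3,3]),t.round(4).tolist())
c,T=wcam('pics/w7.png')
for n in ('top','scene'):
  C=cams.read_camera(n)
  P=proj(C,[jw(*p) for p in((-25,-10,100),(45,45,15),(45,-45,15))]);print(P)
  cv2.imwrite(f'pics/{n}7.png',C['image'][:,:,::-1])
x=cv2.imread('pics/w7.png')[:400,100:560];y=cv2.resize(cv2.imread('pics/scene7.png')[140:260,200:330],None,fx=3,fy=3)
y=cv2.copyMakeBorder(y,0,40,0,0,0);y=y[:,:340];cv2.imwrite('pics/m7.png',np.hstack([x,y]));print(x.shape,y.shape)
"
```

```text
[-0.49509403  0.49851527 -3.4022431 ] 0.09816270871566903 89.01901602745056 [ 1.61150549e-01  8.03112903e-02  2.03139775e+00 -6.50822284e-04
  1.03127102e+00  1.42893041e-01]
[-26.7105924   -9.85813849 121.70304428] [[-0.0186, 0.9998, -0.0013, 0.5145], [0.9998, 0.0186, -0.0008, 0.1087], [-0.0007, -0.0013, -1.0, 0.1217], [0.0, 0.0, 0.0, 1.0]]
[[231.0725289  233.78555133]
 [217.16518703 211.31023617]
 [253.83468839 214.03322888]]
[[250.73668191 198.57700881]
 [260.31419125 198.96310238]
 [284.21470533 215.30546424]]
(400, 460, 3) (400, 340, 3)
```

View pics/m7.png

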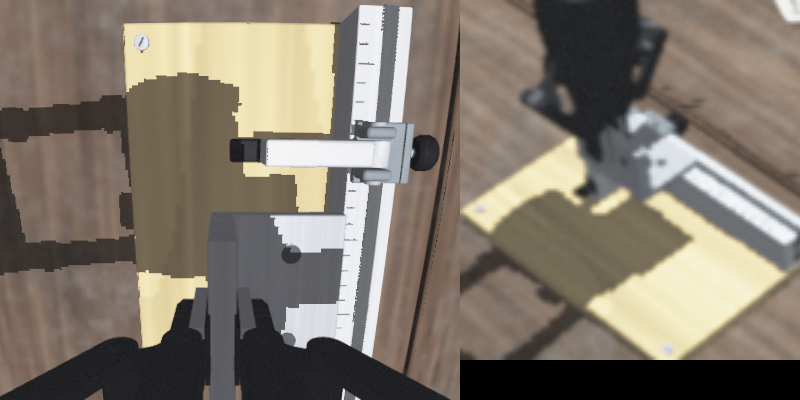

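```bash
python3 -c "
from h import *
c=cams.read_camera('wrist');t=TT();T=t@c['mount']
z=t[2,3]
def show(n,uv,zz): 
    P=atz(c,uv,zz,T); print(n,wj(P).round(1),((P-t[:3,3])@t[:3,:3]*1e3).round(1))
show('bracket corner',(445,214),z-.014)
show('flange end outer',(308,213),z+.028);show('flange end inner',(336,213),z+.028)
show('flange end outer near',(310,395),z+.028)
show('ledge right',(345,161.5),.036);show('ledge left',(345,139),.036)
show('arm right, fence',(460,167),.07)
for v,u in((6,459),(228,446)): show('fence top front',(u,v),.05)
show('ledge tip',(330,150),.036)
show('bed front left',(224,23),.015)
"
```

```text
bracket corner [ 27.   26.9 108.3] [37.5 53.1 14. ]
flange end outer [-31.   35.8 150.3] [ 46.3  -5.  -28. ]
flange end inner [-22.2  35.8 150.3] [ 46.3   3.9 -28. ]
flange end outer near [-31.1 -32.9 150.3] [-22.3  -5.  -28. ]
ledge right [-12.6  44.7  36. ] [55.3 13.5 86.2]
ledge left [-12.7  58.   36. ] [68.6 13.3 86.2]
arm right, fence [46.  44.3 70. ] [55.  72.1 52.2]
fence top front [ 46.3 128.   50. ] [138.6  72.2  72.2]
fence top front [48.4  6.3 50. ] [17.  74.5 72.2]
ledge tip [-21.7  51.6  36. ] [62.2  4.3 86.2]
bed front left [-87.3 128.9  15. ] [139.4 -61.3 107.3]
```

```bash
python3 -c "
from h import *
c=cams.read_camera('wrist');t=TT();T=t@c['mount']
z=t[2,3]
def show(n,uv,zz): 
    P=atz(c,uv,zz,T); print(n,wj(P).round(1),((P-t[:3,3])@t[:3,:3]*1e3).round(1))
show('flange end outer',(309,240),z+.028);show('flange end inner',(337,240),z+.028)
show('flange bottom outer',(308,213),z-.022);
show('foot bottom corner',(445,213),z-.022);
"
```

```text
flange end outer [-30.7  27.  150.4] [ 37.5  -4.7 -28. ]
flange end inner [-21.7  27.  150.4] [ 37.5   4.3 -28. ]
flange bottom outer [-32.9  25.8 100.4] [36.2 -6.9 22. ]
foot bottom corner [ 29.8  25.8 100.4] [36.4 55.8 22. ]
```

The wrist view shows the stop arm down and the bracket square in the hand, with its corner at about (37, 55, 22) mm in the tool frame. The gaps are about 18 mm to the stop and 17 to 19 mm to the fence. I'll lower it now.

Emit:
{"fn": "play_rows", "kwargs": {"rows": [[[0, 0, 0.08], [0, 0, 0]], [[0, 0, 0.18], [0, 0, 0]], [[0, 0, 0.26], [0, 0, 0]], [[0, 0, 0.31], [0, 0, 0]], [[0, 0, 0.325], [0, 0, 0]], [[0, 0, 0.33], [0, 0, 0]], [[0, 0, 0.334], [0, 0, 0]], [[0, 0, 0.334], [0, 0, 0]], [[0, 0, 0.334], [0, 0, 0]]]}}

```text
time: 10.28
tool_pos: [0.5165, 0.1092, 0.0404]
tcp_rot: [2.2, 2.241, 0.003]
wrist_force: [0.5, -0.7, -3.3]
width: 0.103
grip_force: 89.0
```

Emit:
{"fn": "play_rows", "kwargs": {"rows": [[[0, 0, 0.004], [0, 0, 0]], [[0, 0, 0.008], [0, 0, 0]], [[0, 0, 0.008], [0, 0, 0]], [[0, 0, 0.008], [0, 0, 0]], [[0, 0, 0.008], [0, 0, 0]]]}}

```text
time: 10.7
tool_pos: [0.5151, 0.109, 0.0371]
tcp_rot: [2.201, 2.242, 0.0]
wrist_force: [0.5, -1.1, -3.3]
width: 0.099
grip_force: 89.0
```

Emit:
{"fn": "play_rows", "kwargs": {"rows": [[[0, 0, 0.004], [0, 0, 0]], [[0, 0, 0.004], [0, 0, 0]], [[0, 0, 0.004], [0, 0, 0]], [[0, 0, 0.004], [0, 0, 0]]]}}

```text
time: 11.03
tool_pos: [0.5152, 0.1089, 0.037]
tcp_rot: [-2.201, -2.242, 0.0]
wrist_force: [-3.6, -1.0, 5.4]
width: 0.1
grip_force: 90.4
```

Emit:
{"fn": "play_rows", "kwargs": {"rows": [[[0, 0, 0.004], [0, 0, 0]], [[0, 0, 0.004], [0, 0, 0]], [[0, 0, 0.004], [0, 0, 0]], [[0, 0, 0.004], [0, 0, 0]]]}}

```text
time: 11.37
tool_pos: [0.5152, 0.109, 0.037]
tcp_rot: [-2.201, -2.242, 0.001]
wrist_force: [-7.8, -1.2, 12.8]
width: 0.102
grip_force: 91.5
```

Emit:
{"fn": "play_rows", "kwargs": {"rows": [[[0, 0, -0.005], [0, 0, 0]], [[0, 0.015, -0.005], [0, 0, 0]], [[0.015, 0.03, -0.005], [0, 0, 0]], [[0.03, 0.04, -0.005], [0, 0, 0]], [[0.04, 0.048, -0.005], [0, 0, 0]], [[0.048, 0.052, -0.005], [0, 0, 0]], [[0.048, 0.052, -0.005], [0, 0, 0]], [[0.048, 0.052, -0.005], [0, 0, 0]]]}}

```text
time: 12.03
tool_pos: [0.5289, 0.1209, 0.037]
tcp_rot: [2.199, 2.241, 0.001]
wrist_force: [-1.6, -3.4, 4.9]
width: 0.103
grip_force: 90.4
```

Emit:
{"fn": "play_rows", "kwargs": {"rows": [[[0, 0.004, 0], [0, 0, 0]], [[0, 0.008, 0], [0, 0, 0]], [[0, 0.01, 0], [0, 0, 0]], [[0, 0.01, 0], [0, 0, 0]]]}}

```text
time: 12.37
tool_pos: [0.5289, 0.1209, 0.037]
tcp_rot: [-2.199, -2.24, 0.005]
wrist_force: [-9.1, -3.5, 13.9]
width: 0.1
grip_force: 91.6
```

Emit:
{"fn": "play_rows", "kwargs": {"rows": [[[0, 0.003, 0], [0, 0, 0]], [[0, 0.006, 0], [0, 0, 0]], [[0, 0.006, 0], [0, 0, 0]]]}}

```text
time: 12.62
tool_pos: [0.5289, 0.1209, 0.037]
tcp_rot: [-2.198, -2.239, 0.008]
wrist_force: [-13.2, -3.7, 17.1]
width: 0.095
grip_force: 92.3
```

Emit:
{"fn": "play_rows", "kwargs": {"rows": [[[0, 0, -0.006], [0, 0, 0]], [[0.004, 0, -0.006], [0, 0, 0]], [[0.008, 0, -0.006], [0, 0, 0]], [[0.012, 0, -0.006], [0, 0, 0]], [[0.012, 0, -0.006], [0, 0, 0]], [[0.012, 0, -0.006], [0, 0, 0]]]}}

```text
time: 13.12
tool_pos: [0.5315, 0.1242, 0.0372]
tcp_rot: [-2.2, -2.241, 0.001]
wrist_force: [-1.7, -0.5, -3.3]
width: 0.097
grip_force: 89.1
```

Emit:
{"fn": "play_rows", "kwargs": {"rows": [[[0.004, 0, 0], [0, 0, 0]], [[0.008, 0, 0], [0, 0, 0]], [[0.008, 0, 0], [0, 0, 0]], [[0.008, 0, 0], [0, 0, 0]]]}}

```text
time: 13.45
tool_pos: [0.5314, 0.1265, 0.0374]
tcp_rot: [-2.2, -2.242, 0.001]
wrist_force: [-1.0, -0.7, -3.5]
width: 0.098
grip_force: 88.9
```

Emit:
{"fn": "play_rows", "kwargs": {"rows": [[[0, 0.004, 0], [0, 0, 0]], [[0, 0.008, 0], [0, 0, 0]], [[0, 0.008, 0], [0, 0, 0]], [[0, 0.008, 0], [0, 0, 0]]]}}

```text
time: 13.78
tool_pos: [0.5316, 0.1265, 0.0374]
tcp_rot: [-2.199, -2.239, 0.005]
wrist_force: [-7.2, 1.2, -0.1]
width: 0.104
grip_force: 89.6
```

Emit:
{"fn": "play_rows", "kwargs": {"rows": [[[0.004, 0, 0], [0, 0, 0]], [[0.008, 0, 0], [0, 0, 0]], [[0.008, 0, 0], [0, 0, 0]], [[0.008, 0, 0], [0, 0, 0]]]}}

```text
time: 14.12
tool_pos: [0.5315, 0.1269, 0.0375]
tcp_rot: [-2.199, -2.241, 0.008]
wrist_force: [-7.4, -6.1, 2.1]
width: 0.099
grip_force: 89.8
```

Emit:
{"fn": "play_rows", "kwargs": {"rows": [[[0.004, 0, 0], [0, 0, 0]], [[0.008, 0, 0], [0, 0, 0]], [[0.008, 0, 0], [0, 0, 0]], [[0.008, 0, 0], [0, 0, 0]]]}}

```text
time: 14.45
tool_pos: [0.5315, 0.1273, 0.0375]
tcp_rot: [2.199, 2.243, -0.011]
wrist_force: [-9.4, -12.0, 2.9]
width: 0.102
grip_force: 90.1
```

Emit:
{"fn": "play_rows", "kwargs": {"rows": [[[0, 0.006, -0.002], [0, 0, 0]], [[0, 0.01, -0.003], [0, 0, 0]], [[0, 0.01, -0.003], [0, 0, 0]], [[0, 0.01, -0.003], [0, 0, 0]]]}}

```text
time: 14.78
tool_pos: [0.5315, 0.1273, 0.0376]
tcp_rot: [-2.197, -2.24, 0.017]
wrist_force: [-12.8, -11.3, 6.3]
width: 0.1
grip_force: 90.7
```

```bash
python3 -c "
from h import *
s=bot.read_state();print(s['wrist_force'],s['torque']);t=TT();print(wj(t[:3,3]),t.round(4).tolist())
c,T=wcam('pics/w8.png');i=cv2.imread('pics/w8.png');cv2.imwrite('pics/w8c.png',cv2.resize(i[90:330,240:560],None,fx=2.5,fy=2.5,interpolation=cv2.INTER_CUBIC))"
```

```text
[-12.8018976  -11.29946747   6.34856058] [-1.94081143  1.8642706  -0.27977291]
[-9.33726208  8.4207831  37.61318796] [[-0.0193, 0.9998, -0.0102, 0.5315], [0.9998, 0.0192, -0.0055, 0.1273], [-0.0053, -0.0103, -0.9999, 0.0376], [0.0, 0.0, 0.0, 1.0]]
```

View pics/w8c.png

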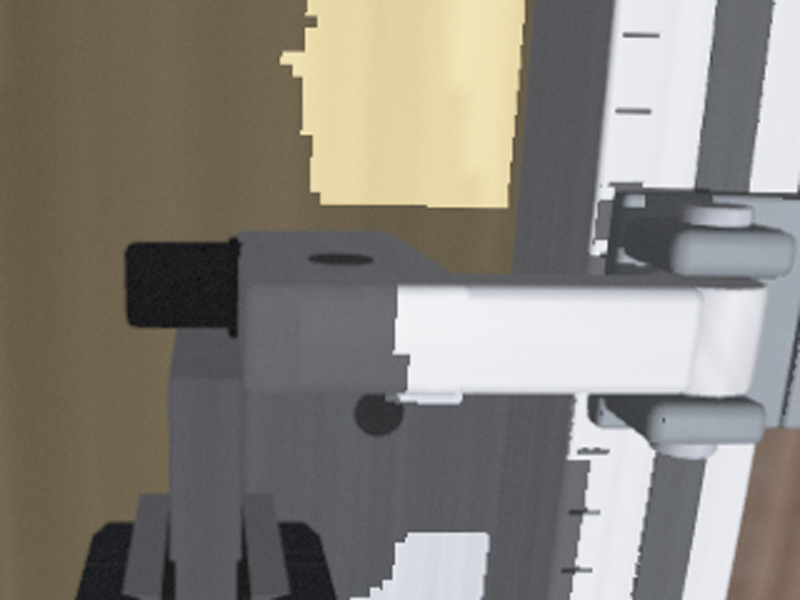

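The view shows the bracket's end up against the stop leg at crop y≈390, and its foot running under the arm to the fence. The tool has tilted about 0.6° under the push, so I'll level it and trim the pressure.

Emit:
{"fn": "play_rows", "kwargs": {"rows": [[[0, 0.002, 0], [-0.01, 0.005, 0]], [[0, 0.004, 0], [-0.02, 0.01, 0]], [[0, 0.004, 0], [-0.02, 0.01, 0]], [[0, 0.004, 0], [-0.02, 0.01, 0]]]}}

```text
time: 15.17
tool_pos: [0.5315, 0.1272, 0.0371]
tcp_rot: [2.199, 2.242, 0.007]
wrist_force: [-13.1, -10.5, 6.0]
width: 0.099
grip_force: 90.7
```

```bash
python3 -c "
from h import *
s=bot.read_state();print(s['wrist_force'],s['torque']);t=TT();print(wj(t[:3,3]),t.round(4).tolist())"
```

```text
[-13.12657959 -10.54418407   6.00435915] [-1.93143512  2.2905136  -0.24803978]
[-9.34548037  8.37787255 37.10882576] [[-0.0193, 0.9998, 0.0035, 0.5315], [0.9998, 0.0193, 0.0026, 0.1272], [0.0025, 0.0035, -1.0, 0.0371], [0.0, 0.0, 0.0, 1.0]]
```

Emit:
{"fn": "play_rows", "kwargs": {"rows": [[[0.004, 0.004, -0.001], [0, 0, 0]], [[0.008, 0.008, -0.002], [-0.004, 0.003, 0]], [[0.008, 0.008, -0.002], [-0.004, 0.003, 0]], [[0.008, 0.008, -0.002], [-0.004, 0.003, 0]], [[0.008, 0.008, -0.002], [-0.004, 0.003, 0]], [[0.008, 0.008, -0.002], [-0.004, 0.003, 0]]]}}

```text
time: 15.67
tool_pos: [0.5315, 0.1273, 0.0371]
tcp_rot: [2.199, 2.243, 0.004]
wrist_force: [-17.4, -18.6, 9.5]
width: 0.096
grip_force: 91.2
```

```bash
python3 -c "
from h import *
s=bot.read_state();print(s['wrist_force'],s['torque']);t=TT();print(wj(t[:3,3]),t.round(4).tolist())
c,T=wcam('pics/w9.png');d=np.abs(cv2.imread('pics/w9.png').astype(int)-cv2.imread('pics/w8.png')).mean(2);print(d[:300].mean())
i=cv2.imread('pics/w9.png');cv2.imwrite('pics/w9c.png',cv2.resize(i[90:330,240:560],None,fx=2.5,fy=2.5,interpolation=cv2.INTER_CUBIC))"
```

```text
[-17.40293692 -18.64878626   9.46787199] [-2.91472514  2.9703389  -0.22091452]
[-9.34423245  8.48895232 37.12224698] [[-0.0202, 0.9998, 0.0021, 0.5315], [0.9998, 0.0202, 0.0017, 0.1273], [0.0016, 0.0021, -1.0, 0.0371], [0.0, 0.0, 0.0, 1.0]]
7.162817708333334
```

Emit:
{"fn": "play_rows", "kwargs": {"rows": [[[0, 0, -0.002], [0, 0, 0]], [[0, 0, -0.002], [0, 0, 0]], [[0, 0, -0.002], [0, 0, 0]], [[0, 0, -0.002], [0, 0, 0]], [[0, 0, -0.002], [0, 0, 0]], [[0, 0, -0.002], [0, 0, 0]]]}}

```text
time: 16.22
tool_pos: [0.5315, 0.1273, 0.0372]
tcp_rot: [2.199, 2.243, 0.005]
wrist_force: [-16.4, -16.8, 5.8]
width: 0.097
grip_force: 90.8
```

View pics/w9c.png

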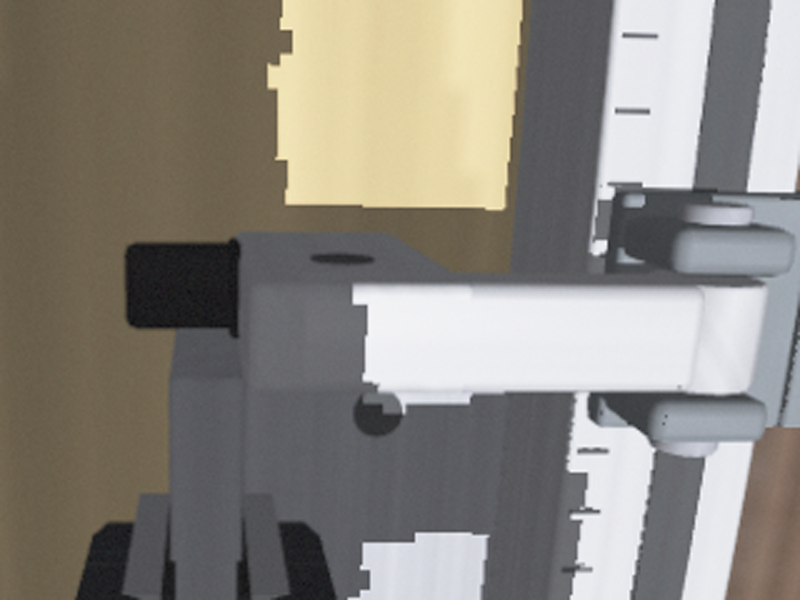

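The bracket stays seated. Its flange end lines up with the stop face at the ledge's right edge (crop y≈328), and the stop hasn't moved against the scale. I'll hand it in.

```bash
python3 -c "
from workcell import bot
print(bot.finish_job())"
```

```text
the job is handed in; nothing more can be done
None
```

The job is handed in: the stop arm is down, and the bracket sits flat in the corner, still gripped at about 91 N and pressed about 16 N against the fence and 17 N against the stop; the stop did not slip, and I did not re-check the mug, bottle and punch in a final picture, though the arm never went near them.

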